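# Nest the graded specimen tubs

### The job

Clear up the graded specimen tubs: lift the yellow middle tub out of its leaning cradle and nest it in the blue big tub, then nest the green small tub in the yellow one, each pressed gently but fully home so that its collar lies flush on the rim below. The blue tub may be swivelled on its foot, so find by sight or touch how it is turned; wire springs inside the tubs resist, so push down by feel until each seats, let go, and leave the anatomy models where they are.

Things in the scene. Friction and masses are not known exactly. Their poses are not given: they have to be found in the camera images.
- big: Foot of the big tub: aluminium plate 120 x 120 x 4 mm fixed to the table; origin at the centre of its underside, z up. The blue square tub on it (outside 78 mm, inside 68 mm wide, rim 75 mm, inner floor 12 mm above the table) sits on a stiff swivel (0.4 Nm), turned about z by up to 20 degrees either way from square with the plate: this pose does not tell its turn, look or feel for it.
- big_rim (a point): Centre of the big tub's mouth, at rim height; axes as the plate. Tips of wire springs stand 4 mm proud of two opposite walls, 30 mm below the rim; each yields sideways with 6 to 8 N. From about 20 mm below the rim they drag on a tub pushed in (5 to 12 N in all), so its weight alone does not take it home. Collar on the rim is home.
- mid: Middle tub: yellow, square, open at the top, loose, 150 to 300 g. Outside 64 x 64 mm, inside 56 x 56 mm, 100 mm tall. Origin: centre of its underside; z along its axis to the mouth, x and y square to the walls. It starts in its cradle leaning 32 degrees towards the robot side (the cradle's -x), y axis level. Grip the plain 41 mm above its collar, on the two y faces (64 mm apart).
- mid_flange (a point): On the middle tub's axis at the underside of its square collar (78 x 78 mm, 4 mm thick), 55 mm above its origin. The part below goes into the big tub with 2 mm play a side, in any of the four square turns but only within about 3 degrees of square with it, until the collar lies on the big tub's rim.
- mid_rim (a point): Centre of the middle tub's mouth, 100 mm above its origin. Wire springs like the big tub's in its two x walls, tips 30 mm below this rim, grip the small tub. When pushed against an edge, a lightly gripped tub swings about the line between the fingers: grip firmly (it is stout) and check that it hangs upright.
- small: Small tub: green, square, open at the top, loose, 100 to 210 g, no springs. Outside 52 x 52 mm, 96 mm tall, 4 mm walls. Origin and axes as the middle tub's; it starts leaning the same way in its own cradle. Grip the plain 40 mm above its collar, on the two y faces (52 mm apart).
- small_flange (a point): On the small tub's axis at the underside of its square collar (64 x 64 mm, 4 mm thick), 52 mm above its origin. The part below goes into the middle tub with 2 mm play a side, in any of the four square turns, until the collar lies on the middle tub's rim.
- cradle_mid: Cradle of the middle tub: white steel, fixed, foot 120 x 78 mm, with a square socket of 68 mm inside that leans 32 degrees from vertical towards its -x side. The tub hangs in it 55 mm deep, collar on the socket's rim; it must be drawn out along its own leaning axis. Origin: centre of the foot's underside; z up.
- cradle_small: Cradle of the small tub, as cradle_mid but foot 120 x 66 mm, socket 56 mm inside, 52 mm deep
- pancreas: orange pancreas model, squat, about 110 x 46 mm, 43 mm high, loose; origin at the centre of its underside; leave it alone
- ganglion: clear acrylic cube of 60 mm with a resin nerve ganglion inside, loose; origin at the centre of its underside; leave it alone
- spleen: glossy purple spleen model, about 105 x 80 mm, 39 mm high, loose; origin at the centre of its wider half's underside; leave it alone
- scapula: grey scapula model lying flat, about 125 x 110 mm, 25 mm high, loose; origin near the middle of its underside; leave it alone
Things that resemble listed ones, but are neither listed nor needed, are in the scene too. What is shaped like the mid but pink is not meant.

How it is judged:
By the outcome, as a careful person would: the job done as asked, in the order asked, and still so for the second after the job is handed in, with the robot touching nothing.
It also fails if it takes over 72 s, if anything falls off the work surface, if the arm or the gripper's body presses on something with over 40 N, if the wrist force passes 120 N, or if a joint passes its speed limit or range.

### The arm

A 6-joint arm with a two-finger parallel gripper is mounted at the origin on the work surface. World frame = base frame: x ahead of the robot, y to its left, z up, the work surface at z = 0. Lengths are in mm, angles in rad, forces in N, time in s.
With the tool pointing down it reaches from about 350 to 925 mm from the base axis. Payload 6.4 kg.
Tool frame: the origin (TCP) lies between the finger pads; the fingertips stand 8 mm ahead of it and the grasp point (between the pads) lies 11 mm behind it; z points along the fingers, y is the line along which they close (so a half turn about z gives the same grasp; the last joint's range is limited). The gripper opens to 94 mm and grips with 3 to 60 N. Pads are 16 mm wide; open, the fingers measure 119 mm over their backs; the gripper's body (75 mm by 177 mm) begins 78 mm behind the grasp point.
Start: joints at [1.148, 0.245, 1.558, -0, 1.339, -0.174], TCP at [160.053, 629.997, 213.455] pointing down, gripper open.
Joint ranges: [-3.13, 3.13], [-1.02, 2.26], [0.13, 2.54], [-0.95, 4.09], [0.21, 2.88], [-2.74, 2.74]. Speed limits (rad/s): [2.57, 2.57, 3.14, 3.14, 3.14, 3.14].

### API

Orientations are given as a rotation vector (axis times angle).
In Python, from plant import bot, imaging, job_done, models gives the robot as it stands. The module is installed in compiled form; this text tells all that it offers.
- The arm moves only by the shell command python3 -m jog 'ROWS' [OPENING] [FORCE]. ROWS is JSON, one flat list of numbers, 4 for each row, row after row: the shift along the tool's x, y, z scaled (see below), then the turn about the tool's z scaled (see below). In form: [tx, ty, tz, twist, tx, ty, tz, twist, ...]. A call has exactly 8 rows; each row shifts and turns the commanded pose from where the row before left it, along the tool's axes as they then stand; what a row does not reach is not made up. The controller multiplies each number of a shift by 50 cm and each number of a turn by 2 rad. A row lasts 1/8 s, in which the tool goes at most 62.5 mm and 10.7 degrees, less where a joint would pass 70% of its speed; a pose out of reach is approached as far as the arm can. A call with a number of a shift or a turn outside -1 to 1 is refused whole. A call with a gripper value outside its range is refused whole. OPENING is the opening, from -1 (shut) to 1 (fully open), set as the call begins (- or left out, the last holds). The fingers move at their own pace and stop on an object; FORCE is the grip in N (left out, the last holds). Time passes only in rows, so rows that do not move let the fingers close, or fill a call up. It gives the time, the measured TCP pose, the force, the opening and the grip force at its end, in the units of the state.
- bot.read_state(): the state, without advancing time (a new reading comes with each control period).
- imaging.snapshot(name): name is "scene" or "top" or "wrist"; returns a dict with "img" (384x512x3 uint8, red, green, blue), "depth" (384x512 float32, mm along the optical axis (not along the pixel's ray), 0 where there is no reading), "fovy" (degrees; the focal length in pixels is half the picture's height over the tangent of half this angle, whatever the lens; pixels are square), "cx", "cy" (the principal point, pixels), "xyz" and "rotation" of the camera in the world; the wrist camera has in their place "T_tool_cam" (4x4, takes a point from camera to tool coordinates, whose origin is the TCP and whose axes are the flange's). Camera axes: x right, y up, looking along -z (the intrinsics and any distortion apply to the point x, -y, -z); pixel columns grow to the right and rows downward; lengths in mm; the calibration is good to about 2 mm. A picture is of the moment at which its call begins: read the wrist's pose just before it.
- job_done(): hands the job in; it is judged then, once.
Trained networks look in the newest picture that a camera, given by its name, has taken for a name from the list of things; names that differ only in an ending like _2 or _b are one class to them, and where a whole thing is asked for, a point or a joint stands for the part that bears it (a point fixed in the world has none). Each returns a list of dicts, best first, with "confidence" (0 to 1); they miss things now and then, are a little off and sometimes report something else, mostly with a low value. They report only what shows in the picture. A call takes as long as a camera call. They do not tell look-alikes from the thing itself.
- models.search_frame(camera, label): "xyz" ([x, y, z] in mm, in the coordinates of the camera as it stood for that picture, good to about 4 mm: the middle of the surface that is visible of it).
The state is a dict: "t": time; "joint_positions": joint angles; "qvel": joint speeds; "joint_torque": joint torques, N m; "eef_pos": TCP position; "ee_rot": TCP orientation; "wrist_force": force on the tool from outside, world axes, zero at the start; "torque": the same for the moment, N m; "gripper_width": finger opening in mm; "grip_force": force on a finger pad.
Only numpy, scipy, OpenCV 4.12 (cv2) and the standard library are available. Lean on these libraries where they do the work, as an engineer would, in place of code of your own. Each camera call takes 0.05 s, during which the arm holds its last target. There are 200 camera calls.

## Working session

There is one attempt and no reset: what is moved stays moved. The work goes in short steps, Python scripts to look and compute and a shell command to move; the robot and the scene stay as the last step left them, time stands still between calls to the robot, and variables do not carry over. Pictures are saved under pics/ and viewed, at most 10 in all, crops included, and the job is handed in when it is done.

```bash
mkdir -p pics; cat > h.py <<'E'
import numpy as np, cv2
from plant import bot, imaging, models
from scipy.spatial.transform import Rotation as R
def snap(n):
    s=bot.read_state(); d=imaging.snapshot(n)
    if 'T_tool_cam' in d:
        T=np.eye(4); T[:3,:3]=R.from_rotvec(s['ee_rot']).as_matrix(); T[:3,3]=s['eef_pos']; T=T@np.array(d['T_tool_cam'])
    else:
        T=np.eye(4); r=np.array(d['rotation'],float)
        T[:3,:3]=r if r.shape==(3,3) else R.from_rotvec(r).as_matrix(); T[:3,3]=d['xyz']
    d['T']=T; h,w=d['depth'].shape; f=h/2/np.tan(np.radians(d['fovy'])/2); d['f']=f
    v,u=np.mgrid[:h,:w]; z=d['depth']
    P=np.stack([(u-d['cx'])/f*z,-(v-d['cy'])/f*z,-z],-1)
    d['W']=P@T[:3,:3].T+T[:3,3]; d['W'][z<=0]=np.nan
    return d
def find(d,cam,l,n=3):
    o=[]
    for r in models.search_frame(cam,l)[:n]:
        p=np.array(r['xyz']); w=d['T'][:3,:3]@p+d['T'][:3,3]
        uv=(d['cx']+d['f']*p[0]/-p[2], d['cy']-d['f']*p[1]/-p[2])
        o.append((round(r['confidence'],2),np.round(w).tolist(),np.round(uv).tolist()))
    return o
def save(d,n,crop=None,s=1):
    im=d['img'][...,::-1]
    if crop: im=im[crop[1]:crop[3],crop[0]:crop[2]]
    cv2.imwrite('pics/'+n,cv2.resize(im,None,fx=s,fy=s,interpolation=cv2.INTER_CUBIC))
E
python3 - <<'E'
from h import *
print(bot.read_state())
for c in('top','scene'):
    d=snap(c); save(d,c+'0.png',None,1.5); print(c,d['fovy'],{k:np.shape(v) for k,v in d.items()},np.round(d['T'],2).tolist())
    for l in('big','mid','small','cradle_mid','cradle_small','pancreas','ganglion','spleen','scapula'): print(l,find(d,c,l))
E
```

```text
{'t': 0.0, 'joint_positions': array([ 1.14791921e+00,  2.45803967e-01,  1.55899108e+00, -3.00713025e-05,
        1.33871593e+00, -1.74114177e-01]), 'qvel': array([ 5.09365232e-04,  1.57118049e-03,  4.31514862e-05, -2.10327438e-03,
       -1.10996674e-03,  1.62255717e-04]), 'joint_torque': array([-6.90646284e-04, -4.15845287e+01, -3.14596260e+01,  6.84729894e-02,
        3.31776403e-02, -1.23721093e-04]), 'eef_pos': array([159.80030766, 629.44633932, 212.36415459]), 'ee_rot': array([-3.89671636e-01, -3.11679056e+00,  2.89306992e-03]), 'wrist_force': array([0.17726925, 0.65785272, 0.24998984]), 'torque': array([-0.02122767, -0.00495104,  0.02202162]), 'grip_force': 0.0, 'gripper_width': 93.92797867853594}
top 48.85878059076775 {'img': (384, 512, 3), 'depth': (384, 512), 'fovy': (), 'cx': (), 'cy': (), 'xyz': (3,), 'rotation': (3,), 'T': (4, 4), 'f': (), 'W': (384, 512, 3)} [[-0.01, 0.99, -0.16, 396.72], [-1.0, -0.01, 0.03, 118.56], [0.03, 0.16, 0.99, 1031.74], [0.0, 0.0, 0.0, 1.0]]
big [(0.78, [592.0, 221.0, 11.0], [209.0, 180.0])]
mid [(0.83, [402.0, 267.0, 66.0], [185.0, 259.0]), (0.
[... 963 characters left out ...]
03.0, 28.0], [298.0, 187.0]), (0.47, [635.0, 17.0, 51.0], [263.0, 242.0])]
mid [(0.94, [417.0, 258.0, 67.0], [252.0, 130.0]), (0.84, [577.0, 408.0, 65.0], [333.0, 125.0]), (0.76, [587.0, 22.0, 102.0], [247.0, 216.0])]
small [(0.7, [547.0, -217.0, 99.0], [150.0, 292.0])]
cradle_mid [(0.95, [638.0, 15.0, 49.0], [264.0, 243.0]), (0.55, [551.0, -217.0, 102.0], [152.0, 293.0])]
cradle_small [(0.77, [596.0, -223.0, 52.0], [171.0, 319.0]), (0.39, [738.0, 99.0, 60.0], [325.0, 239.0])]
pancreas [(0.9, [395.0, 105.0, 29.0], [208.0, 170.0])]
ganglion [(0.82, [741.0, 99.0, 59.0], [325.0, 240.0])]
spleen [(0.68, [745.0, -83.0, 29.0], [277.0, 312.0])]
scapula [(0.63, [376.0, -62.0, 10.0], [156.0, 214.0])]
```

View pics/top0.png

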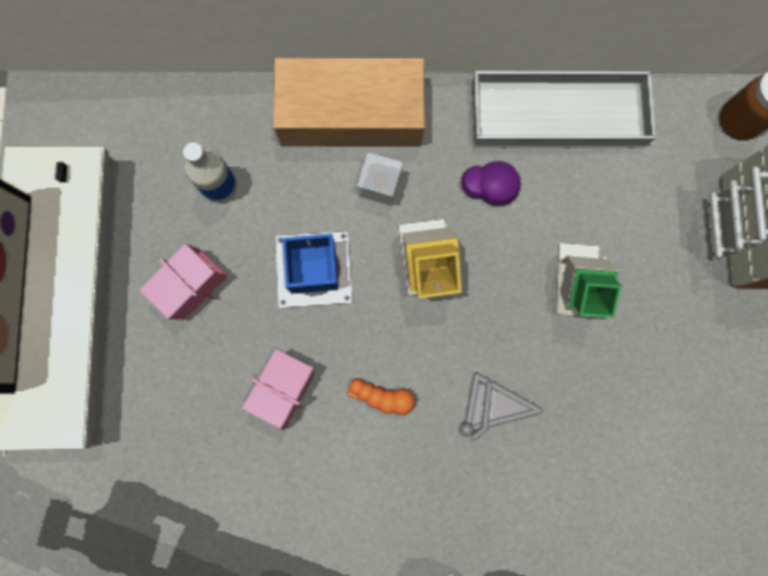

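View pics/scene0.png

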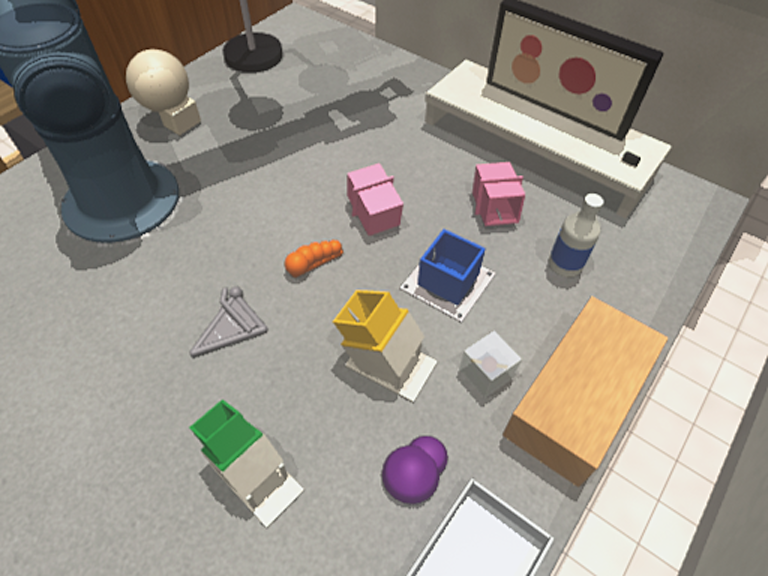

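The top picture shows the blue tub on its plate at (310,265), the yellow leaning tub at (435,265) and the green leaning tub at (595,290). Pink look-alikes lie at (182,282) and (278,388). The scene view agrees: yellow (370,320), green (225,435), blue (452,265), pinks (375,200) and (498,195).

What could be taken for mid: yellow (435,265), pink (182,282), pink (278,388). I choose the yellow one in the white cradle.

```bash
cat >> h.py <<'E'
from scipy.optimize import least_squares
def box(p,lo,hi):
    c=(np.array(lo)+hi)/2; h=(np.array(hi)-lo)/2; q=abs(p-c)-h
    return np.linalg.norm(np.maximum(q,0),axis=1)+np.minimum(q.max(1),0)
def tub(p,o,i,H,fl,zf,c,ct=4):
    b=box(p,[-o/2,-o/2,zf],[o/2,o/2,H])
    b=np.minimum(b,box(p,[-c/2,-c/2,fl],[c/2,c/2,fl+ct])) if c else b
    return np.maximum(b,-box(p,[-i/2,-i/2,zf+4],[i/2,i/2,H+50]))
SH={'mid':(64,56,100,55,0,78),'small':(52,44,96,52,0,64),'big':(78,68,75,0,8,0)}
def mask(d,k):
    h=cv2.cvtColor(d['img'],cv2.COLOR_RGB2HSV); H,S,V=h[...,0].astype(int),h[...,1],h[...,2]
    r={'mid':(18,34),'small':(45,80),'big':(105,122)}[k]
    m=((H>=r[0])&(H<=r[1])&(S>120)&(V>30)).astype(np.uint8)
    return cv2.erode(m,np.ones((3,3)))>0
def fit(ds,k,c,lean=0,rad=110,yaw0=0,free=False):
    P=[]
    for d in ds:
        W=d['W'][mask(d,k)]; W=W[np.isfinite(W).all(1)]
        W=W[np.linalg.norm(W-c,axis=1)<rad]; P.append(W)
    P=np.vstack(P); P=P[::max(1,len(P)//4000)]
    fr=lambda x: R.from_euler('ZYX',[x[3],x[4],x[5]]).as_matrix()
    def res(x):
        return tub((P-x[:3])@fr(x),*SH[k])
    best=None
    for y in np.radians([-20,-10,0,10,20])+yaw0:
        M=R.from_euler('ZYX',[y,-lean,0]).as_matrix()
        g=(lambda x: res(np.r_[x[:4],x[4:6]])) if free else (lambda x: res(np.r_[x[:4],-lean,0]))
        o=np.median(P,0)-M@[0,0,70.]
        x0=np.r_[o,y,[-lean,0] if free else []]
        s=least_squares(g,x0,loss='soft_l1',f_scale=1.5)
        if best is None or s.cost<best.cost: best=s
    x=best.x; ang=np.degrees(x[3:])
    return len(P),np.round(x[:3],1).tolist(),np.round(ang,1).tolist(),round(float(np.median(abs(best.fun))),2)
E
python3 - <<'E'
from h import *
L=np.radians(32)
ds=[snap('top'),snap('scene')]
for k,c,l in(('mid',[590,30,90],L),('small',[545,-213,90],L),('big',[597,212,45],0)):
    for S in ([ds[0]],[ds[1]],ds): print(k,fit(S,k,c,l))
d=snap('wrist'); print(np.round(d['T_tool_cam'],3).tolist(),d['fovy'],np.round(d['T'],2).tolist())
E
```

```text
mid (1028, [617.8, 36.0, 38.9], [7.7], 0.54)
mid (1121, [616.6, 34.7, 41.1], [7.5], 0.62)
mid (2149, [615.5, 34.9, 35.6], [7.5], 0.59)
small (707, [577.6, -215.1, 39.0], [-4.9], 0.48)
small (916, [575.3, -216.2, 35.4], [-5.1], 0.63)
small (1623, [573.4, -214.8, 38.4], [-5.0], 0.6)
big (1045, [592.4, 222.8, 0.8], [5.0], 0.7)
big (122, [595.0, 221.7, 1.0], [724.5], 0.68)
big (1167, [595.0, 221.9, 0.9], [-1.0], 0.97)
[[0.0, 0.964, 0.265, 76.218], [1.0, -0.0, -0.001, -0.182], [-0.001, 0.265, -0.964, -171.482], [0.0, 0.0, 0.0, 1.0]] 65.44960885046075 [[0.25, -0.93, -0.26, 86.13], [0.97, 0.24, 0.06, 648.6], [0.0, -0.26, 0.96, 384.97], [0.0, 0.0, 0.0, 1.0]]
```

```bash
python3 -m jog '[-0.1,-0.07,-0.05,0,-0.1,-0.07,-0.05,0,-0.1,-0.07,-0.05,0,-0.1,-0.07,-0.05,0,-0.1,-0.07,-0.05,0,-0.1,-0.07,-0.03,0,0,-0.12,0,0,0,-0.12,0,0]' 1
```

```text
t: 2.15
eef_pos: [358.8, 246.9, 347.0]
ee_rot: [0.39, 3.117, -0.0]
wrist_force: [0.5, -0.8, 0.2]
gripper_width: 94.0
grip_force: 0.0
```

```bash
python3 -m jog '[-0.11,0.014,0.05,0,-0.11,0.014,0.05,0,-0.11,0.014,0.05,0,-0.1,0.014,0.044,0,0,0,0,-0.065,0,0,0,-0.065,0,0,0,-0.06,0,0,0,0]' 1
python3 - <<'E'
from h import *
d=snap('wrist'); save(d,'w1.png',None,1.5)
print(fit([d],'big',[595,221,45],0,90)); print(fit([d],'mid',[590,30,90],np.radians(32)))
E
```

```text
t: 3.15
eef_pos: [574.2, 222.8, 249.8]
ee_rot: [0.204, -3.135, 0.0]
wrist_force: [0.1, 0.4, -0.5]
gripper_width: 94.3
grip_force: 0.0
(4075, [598.1, 222.4, 0.2], [4.9], 0.28)
(5993, [615.3, 34.5, 38.4], [7.5], 0.32)
```

View pics/w1.png

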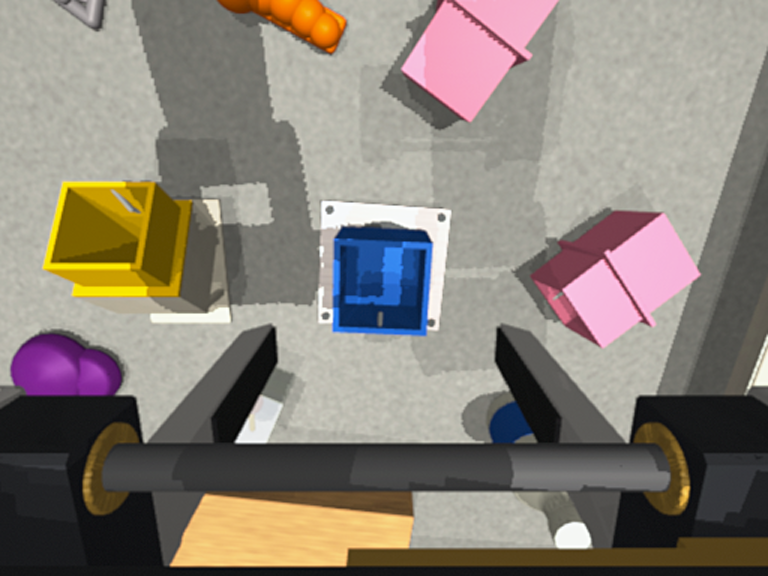

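The picture shows the blue tub centred at (380,285), turned about 5° on its plate. The yellow tub is at (115,235) in the white cradle with a spring visible; the pinks at (470,50) and (610,280) are decoys. Next I move above yellow.

```bash
python3 -m jog '[0.014,-0.096,0,0,0.014,-0.096,0,0,0.014,-0.096,0,0,0.014,-0.096,0,0,0,0,0.03,0,0,0,0.03,0,0,0,0,0,0,0,0,0]' 1
python3 - <<'E'
from h import *
d=snap('wrist'); save(d,'w2.png',(60,40,460,300),1.8)
print(fit([d],'mid',[590,30,90],np.radians(32)),fit([d],'mid',[590,30,90],np.radians(32),free=True)); print(fit([d],'big',[598,222,45],0,90))
print(bot.read_state()['eef_pos'])
E
```

```text
t: 4.2
eef_pos: [571.6, 29.9, 219.8]
ee_rot: [0.208, -3.135, -0.0]
wrist_force: [0.1, 0.1, 0.6]
gripper_width: 93.8
grip_force: 0.0
(5397, [620.2, 35.1, 37.7], [7.4], 0.35) (5397, [620.5, 35.2, 37.9], [7.3, -32.3, 0.1], 0.36)
(6052, [598.5, 217.5, 4.2], [5.0], 0.34)
[571.77015736  29.73048771 220.18150419]
```

View pics/w2.png

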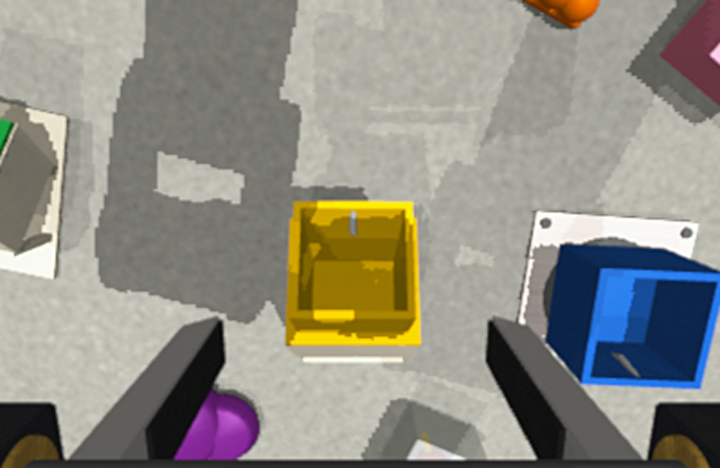

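The crop shows the yellow open tub with its collar, centred at (355,275) between the fingers, with a spring in the far wall. It is the right one and the fingers will straddle it cleanly.

```bash
python3 -m jog '[-0.008,-0.002,0.06,0,0,0,0.06,0,0,0,0.06,0,0,0,0.05,0,0,0,0.014,0,0,0,0,0,0,0,0,0,0,0,0,0]' 1; python3 -m jog '[0,0,0,0,0,0,0,0,0,0,0,0,0,0,0,0,0,0,0,0,0,0,0,0,0,0,0,0,0,0,0,0]' -1 30
```

```text
t: 5.25
eef_pos: [576.4, 28.3, 99.0]
ee_rot: [-0.206, 3.133, -0.001]
wrist_force: [0.4, 0.0, -0.3]
gripper_width: 93.7
grip_force: 0.0
t: 6.25
eef_pos: [575.5, 28.4, 97.8]
ee_rot: [0.206, -3.135, -0.0]
wrist_force: [-0.9, -0.1, 1.2]
gripper_width: 64.1
grip_force: 30.0
```

```bash
python3 -m jog '[0.016,0,-0.0256,0,0.016,0,-0.0256,0,0.016,0,-0.0256,0,0.016,0,-0.0256,0,0.016,0,-0.0256,0,0.016,0,-0.0256,0,0,0,-0.06,0,0,0,-0.06,0]'; python3 -m jog '[0,0,-0.06,0,0,0,-0.04,0,0,0,0,0,0,0,0,0,0,0,0,0,0,0,0,0,0,0,0,0,0,0,0,0]' - 8
python3 - <<'E'
from h import *
d=snap('wrist'); print(fit([d],'mid',[540,25,200],np.radians(32),150,np.radians(7.4),free=True),fit([d],'mid',[540,25,200],0,150,np.radians(7.4),free=True)); save(d,'w3.png')
d=snap('scene'); print(fit([d],'mid',[540,25,200],np.radians(32),150,free=True),fit([d],'mid',[540,25,200],0,150,free=True))
E
```

```text
t: 7.25
eef_pos: [527.4, 22.1, 235.8]
ee_rot: [0.206, -3.134, -0.0]
wrist_force: [-0.7, -0.1, -1.8]
gripper_width: 64.1
grip_force: 30.0
t: 8.25
eef_pos: [528.0, 22.1, 284.5]
ee_rot: [0.206, -3.135, -0.0]
wrist_force: [-0.6, -0.2, -1.3]
gripper_width: 63.9
grip_force: 8.0
(4499, [569.5, 27.6, 222.5], [7.4, -32.1, 0.0], 0.19) (4499, [569.5, 27.6, 222.5], [7.4, -32.1, 0.0], 0.19)
(2252, [569.4, 22.8, 221.3], [7.7, -32.1, -3.0], 0.63) (2252, [568.8, 23.6, 221.9], [7.5, -31.9, -0.1], 0.49)
```

View pics/w3.png

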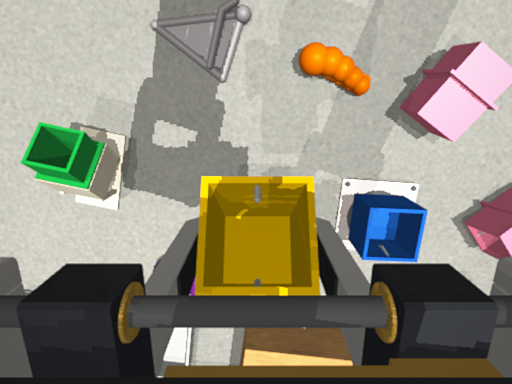

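The tub is out of its cradle, held at (258,235) and still leaning 32°. I loosen the grip so it can swing upright.

```bash
python3 -m jog '[0,0,0,0,0,0,0,0,0,0,0,0,0,0,0,0,0,0,0,0,0,0,0,0,0,0,0,0,0,0,0,0]' - 4
cat > t.py <<'E'
from h import *
d=snap('wrist'); s=bot.read_state(); e=np.array(s['eef_pos'])
print(e.round(1),fit([d],'mid',e+[0,0,-30],0.3,150,np.radians(7.4),free=True),s['wrist_force'].round(1),s['torque'].round(3))
E
python3 t.py
```

```text
t: 9.35
eef_pos: [528.1, 22.1, 284.7]
ee_rot: [-0.206, 3.135, -0.0]
wrist_force: [0.7, -0.1, -2.1]
gripper_width: 63.9
grip_force: 4.0
[528.   22.1 284.6] (4113, [574.0, 28.5, 234.8], [7.1, -39.6, 0.6], 1.5) [ 0.3 -0.8 -2.2] [ 0.044  0.    -0.023]
```

```bash
python3 - <<'E'
from h import *
d=snap('wrist'); save(d,'w4.png'); e=bot.read_state()['eef_pos']
for l in(-.2,0,.1,.2,.4): print(fit([d],'mid',e+[0,0,-30],l,150,np.radians(7.4),free=True))
E
```

```text
(4139, [574.1, 28.5, 235.1], [7.1, -39.9, 0.6], 1.55)
(4139, [535.6, 31.3, 233.8], [9.0, 5.2, 8.1], 8.27)
(4139, [574.1, 28.5, 235.1], [7.1, -39.9, 0.6], 1.56)
(4139, [574.1, 28.5, 235.1], [7.1, -39.9, 0.6], 1.55)
(4139, [574.1, 28.5, 235.1], [7.1, -39.9, 0.6], 1.55)
```

View pics/w4.png

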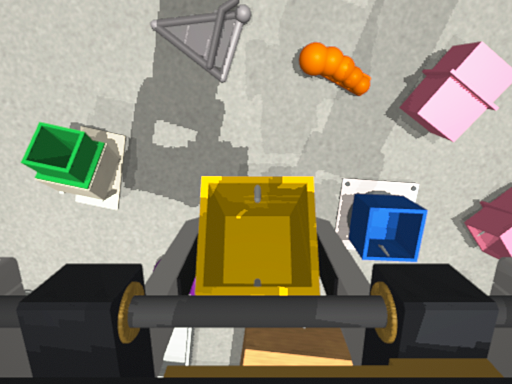

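```bash
sed -i 's/e+\[0,0,-30\],0.3,150/e+[12,0,-85],0.2,150/' t.py
python3 -m jog '[0.058,0,0,0,0.058,0,0,0,0,0,0.076,0,0,0,0.076,0,0,0,0.076,0,0,0,0.076,0,0,0,0.076,0,0,0,0,0]' - 10; python3 -m jog '[0,0,0,0,0,0,0,0,0,0,0,0,-0.06,0,0,0,0.06,0,0,0,-0.06,0,0,0,0.06,0,0,0,0,0,0,0]' - 3; python3 t.py
```

```text
t: 10.45
eef_pos: [468.0, 15.0, 92.0]
ee_rot: [0.205, -3.128, -0.003]
wrist_force: [-0.4, 0.6, -1.6]
gripper_width: 63.8
grip_force: 10.0
t: 11.45
eef_pos: [469.6, 14.6, 94.4]
ee_rot: [0.205, -3.134, -0.0]
wrist_force: [-0.2, 0.2, -2.0]
gripper_width: 63.9
grip_force: 3.0
[470.8  14.5  95.1] (5021, [470.5, 14.9, 15.4], [7.4, -3.0, 0.0], 0.26) [ 0.1 -0.4 -2. ] [ 0.054  0.018 -0.035]
```

```bash
python3 -m jog '[0,0,0.012,0,0,0,0.012,0,0,0,0.008,0,0,0,0,0,0,0,0,0,0,0,0,0,0,0,0,0,0,0,0,0]' - 3; python3 -m jog '[0,0,0,0,0,0,0,0,0,0,0,0,0,0,0.016,0,0,0,0,0,0,0,0,0,0,0,0,0,0,0,0,0]' 0.6 ; python3 t.py; python3 -m jog '[0,0,0,0,0,0,0,0,0,0,0,0,0,0,0,0,0,0,0,0,0,0,0,0,0,0,0,0,0,0,0,0]' -1 45; python3 t.py
```

```text
t: 12.5
eef_pos: [471.1, 14.4, 79.1]
ee_rot: [-0.206, 3.134, -0.0]
wrist_force: [2.3, 0.8, 4.7]
gripper_width: 64.0
grip_force: 3.0
t: 13.5
eef_pos: [470.7, 14.5, 70.8]
ee_rot: [-0.206, 3.135, -0.0]
wrist_force: [1.0, 0.1, -0.7]
gripper_width: 75.3
grip_force: 0.0
[470.6  14.5  70.7] (5185, [467.6, 14.4, 0.6], [7.5, 0.1, 0.1], 0.27) [ 0.3  0.1 -0.3] [ 0.052 -0.003  0.028]
t: 14.55
eef_pos: [470.6, 14.5, 70.7]
ee_rot: [0.206, -3.135, -0.0]
wrist_force: [-0.5, -0.8, 0.9]
gripper_width: 63.8
grip_force: 45.0
[470.6  14.5  70.7] (5211, [467.6, 14.4, 0.6], [7.4, 0.1, 0.1], 0.29) [-0.6 -0.   0.9] [0.068 0.104 0.019]
```

```bash
python3 -m jog '[0,0,-0.08,0,0,0,-0.08,0,0,0,-0.08,0,-0.078,0.0945,0,0,-0.078,0.0945,0,0,-0.078,0.0945,0,0,-0.078,0.0945,0,0,0,0,0,0.0214]'; python3 -m jog '[0,0,0,0,0,0,0,0,0,0,0,0,0,0,0,0,0,0,0,0,0,0,0,0,0,0,0,0,0,0,0,0]'
python3 - <<'E'
from h import *
s=bot.read_state(); e=s['eef_pos'];d=snap('wrist'); save(d,'w5.png',(60,40,460,384),1.7)
print(e,R.from_rotvec(s['ee_rot']).as_matrix()[:,1],fit([d],'mid',e+[12,0,-85],.1,150,np.radians(5),free=True),fit([d],'big',[598,222,40],0,90))
for c in('top','scene'):
    d=snap(c);print(c,fit([d],'mid',e+[12,0,-35],0,110,np.radians(5)),fit([d],'big',[598,222,35],0,90))
E
```

```text
t: 15.6
eef_pos: [600.8, 225.3, 188.4]
ee_rot: [0.143, -3.136, -0.0]
wrist_force: [-0.4, -0.4, -1.3]
gripper_width: 63.7
grip_force: 45.0
t: 16.6
eef_pos: [600.5, 222.3, 190.6]
ee_rot: [0.139, -3.138, 0.0]
wrist_force: [1.1, -0.6, -2.1]
gripper_width: 63.5
grip_force: 45.0
[600.45218816 222.33359147 190.60810693] [-8.83927455e-02  9.96085700e-01 -9.60879028e-06] (5045, [601.8, 222.6, 124.7], [5.1, -0.3, 0.1], 0.25) (1717, [598.2, 222.4, 0.2], [4.9], 0.28)
  return _methods._mean(a, axis=axis, dtype=dtype,
  ret = um.true_divide(
Traceback (most recent call last):
  File "h.py", line 56, in fit
    s=least_squares(g,x0,loss='soft_l1',f_scale=1.5)
ValueError: Initial guess is outside of provided bounds
```

View pics/w5.png

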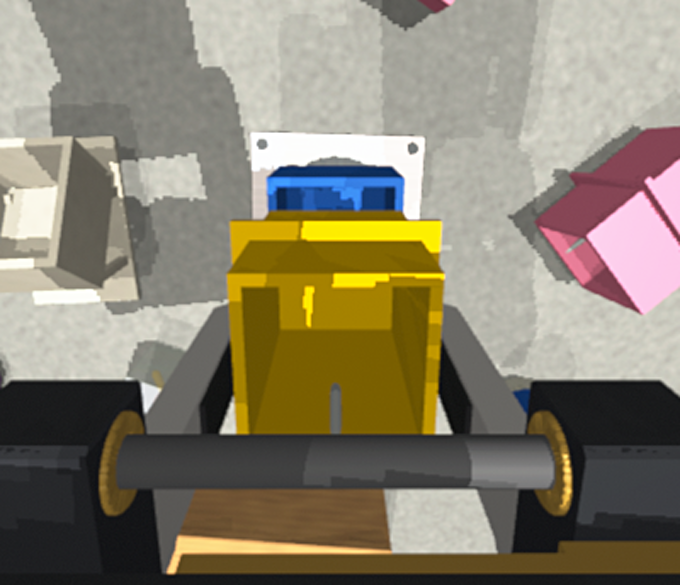

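```bash
python3 - <<'E'
from h import *
s=bot.read_state(); e=s['eef_pos'];d=snap('wrist')
for r in (75,85,100,120): print(r,fit([d],'mid',e+[0,0,-20],0.05,r,np.radians(5),free=True),fit([d],'mid',e+[0,0,-20],0.0,r,np.radians(5)))
W=d['W'][mask(d,'mid')]; W=W[np.linalg.norm(W-e-[0,0,-20],axis=1)<100]; print(len(W),np.percentile(W,[1,10,50,90,99],axis=0).round(1).tolist())
for c in('top','scene'):
    d=snap(c);print(c,mask(d,'mid').sum(),mask(d,'big').sum()); 
    try: print(fit([d],'mid',e+[0,0,-20],0,90,np.radians(5)))
    except ValueError: pass
E
```

```text
75 (5049, [597.6, 222.1, 120.6], [5.1, 0.1, 0.0], 0.24) (5049, [601.6, 222.4, 120.5], [5.1], 0.19)
85 (5049, [597.6, 222.1, 120.6], [5.1, 0.1, 0.0], 0.24) (5049, [601.6, 222.4, 120.5], [5.1], 0.19)
100 (5049, [597.6, 222.1, 120.6], [5.1, 0.1, 0.0], 0.24) (5049, [601.6, 222.4, 120.5], [5.1], 0.19)
120 (5049, [597.6, 222.1, 120.6], [5.1, 0.1, 0.0], 0.24) (5049, [601.6, 222.4, 120.5], [5.1], 0.19)
15147 [[562.4, 185.7, 124.3], [567.9, 194.0, 125.9], [609.4, 221.6, 186.1], [630.5, 250.6, 219.9], [631.9, 253.7, 221.0]]
top 0 0
scene 1021 115
(1019, [600.2, 218.4, 124.0], [4.9], 0.58)
  return _methods._mean(a, axis=axis, dtype=dtype,
  ret = um.true_divide(
```

```bash
python3 - <<'E'
s=open('h.py').read()
s=s.replace("    for y in np.radians([-20,-10,0,10,20])+yaw0:","    for y,dx,dy in [(np.radians(a)+yaw0,i,j) for a in((-15,0,15) if not tight else (0,)) for i in(-5,0,5) for j in(-5,0,5)]:")
s=s.replace("M@[0,0,70.]","M@[-dx,-dy,70.]").replace("free=False):","free=False,tight=False):")
s=s.replace("return len(P),","return round(best.cost/len(P),3),")
open('h.py','w').write(s)
E
python3 -m jog '[0,-0.1,0,0,0,-0.1,0,0,0,0,0,0,0,0,0,0,0,0,0,0,0,0,0,0,0,0,0,0,0,0,0,0]'
python3 - <<'E'
from h import *
s=bot.read_state(); e=s['eef_pos'];d=snap('wrist')
print(e.round(1),fit([d],'mid',e+[0,0,-20],0.0,90,np.radians(5),tight=True))
print(fit([d],'mid',e+[0,0,-20],0.0,90,np.radians(5),True,True))
print(fit([d],'big',[598,222,40],0,90), fit([d],'big',[598,222,40],0,90,np.radians(5),True,True))
P=d['W'][mask(d,'big')];P=P[np.linalg.norm(P-[598,222,40],axis=1)<90]
r=P[P[:,2]>72]; q=r@R.from_euler('z',4.9,degrees=True).as_matrix(); print(len(r),np.percentile(q,[.5,2,50,98,99.5],axis=0).round(1).tolist(), (np.array([598.1,222.4,0])@R.from_euler('z',4.9,degrees=True).as_matrix()).round(1))
for c in('top','scene'):
    d=snap(c);print(c,fit([d],'big',[598,222,40],0,90))
E
```

```text
t: 17.85
eef_pos: [609.2, 123.0, 190.6]
ee_rot: [0.139, -3.138, -0.0]
wrist_force: [0.2, 0.3, -1.6]
gripper_width: 64.0
grip_force: 45.0
[609.2 123.  190.6] (np.float64(0.093), [610.3, 123.0, 120.6], [5.1], 0.2)
(np.float64(0.209), [606.3, 122.8, 120.6], [5.1, 0.1, 0.1], 0.25)
(np.float64(0.133), [598.1, 222.3, 0.3], [5.0], 0.27) (np.float64(0.133), [598.1, 222.3, 0.3], [4.9, 0.1, 0.0], 0.27)
1280 [[576.0, 131.4, 72.2], [576.1, 131.8, 72.6], [600.4, 175.3, 75.2], [652.8, 207.0, 76.7], [653.1, 207.5, 77.1]] [614.9 170.5   0. ]
top (np.float64(0.404), [597.6, 218.3, 0.2], [-1075.1], 0.5)
scene (np.float64(0.237), [600.0, 222.6, 1.2], [94.8], 0.55)
```

```bash
python3 -m jog '[0.0068,0.1,0,0,0,0.1,0,0,0,0,0,0,0,0,0.06,0,0,0,0.02,0,0,0,0.02,0,0,0,0.01,0,0,0,0,0]' ; python3 -c "
from h import *
s=bot.read_state();print(s['eef_pos'],s['wrist_force'],s['torque'])"
```

```text
t: 19.0
eef_pos: [597.2, 221.8, 135.7]
ee_rot: [-0.138, 3.138, -0.0]
wrist_force: [0.1, -0.2, -1.4]
gripper_width: 63.9
grip_force: 45.0
[597.24522073 221.77041451 135.72069164] [ 0.11682603 -0.18089967 -1.41560103] [0.00388483 0.0498001  0.0332553 ]
```

```bash
python3 -m jog '[0,0,0.01,0,0,0,0.01,0,0,0,0.01,0,0,0,0.01,0,0,0,0.01,0,0,0,0.01,0,0,0,0.01,0,0,0,0.01,0]'; python3 -m jog '[0,0,0.004,0,0,0,0.004,0,0,0,0.002,0,0,0,0,0,0,0,0,0,0,0,0,0,0,0,0,0,0,0,0,0]'
```

```text
t: 20.0
eef_pos: [598.4, 222.3, 97.2]
ee_rot: [-0.139, 3.135, 0.001]
wrist_force: [-1.8, 0.0, 6.6]
gripper_width: 63.7
grip_force: 45.0
t: 21.0
eef_pos: [597.7, 222.1, 91.3]
ee_rot: [-0.139, 3.137, 0.0]
wrist_force: [-1.1, 0.4, 5.5]
gripper_width: 64.0
grip_force: 45.0
```

```bash
python3 -m jog '[0,0,0.002,0,0,0,0.002,0,0,0,0.001,0,0,0,0.001,0,0,0,0,0,0,0,0,0,0,0,0,0,0,0,0,0]'
```

```text
t: 22.0
eef_pos: [597.9, 222.2, 90.7]
ee_rot: [-0.139, 3.137, 0.0]
wrist_force: [-6.1, -1.4, 16.2]
gripper_width: 63.8
grip_force: 45.0
```

```bash
python3 -m jog '[0,0,0.002,0,0,0,0.002,0,0,0,0,0,0,0,0,0,0,0,0,0,0,0,0,0,0,0,0,0,0,0,0,0]'; python3 - <<'E'
from h import *
d=snap('wrist'); e=bot.read_state()['eef_pos']
print(fit([d],'mid',[598,222,70],0,90,np.radians(5),False,True),fit([d],'mid',[598,222,70],0.02,90,np.radians(5),True,True))
E
```

```text
t: 23.0
eef_pos: [598.0, 222.2, 90.6]
ee_rot: [-0.139, 3.138, -0.0]
wrist_force: [-11.5, -3.3, 26.3]
gripper_width: 63.8
grip_force: 45.0
(np.float64(0.171), [599.0, 222.3, 24.8], [5.1], 0.23) (np.float64(0.097), [599.3, 222.3, 20.7], [5.1, -0.3, 0.0], 0.21)
```

```bash
python3 -m jog '[0,0,-0.008,0,0,0,0,0,0,0,0,0,0,0,0,0,0,0,0,0,0,0,0,0,0,0,0,0,0,0,0,0]' 1; python3 -m jog '[0,0,-0.08,0,0,0,-0.08,0,0,-0.04,-0.06,0,0,-0.1,-0.06,0,0,-0.12,0,0,0,-0.12,0,0,0,0,0,0,0,0,0,0]'
python3 - <<'E'
from h import *
d=snap('wrist'); save(d,'w6.png',None,1.3)
s=bot.read_state();print(s['eef_pos'],s['wrist_force'])
print(fit([d],'mid',[598,222,70],0,90,np.radians(5),False,True),fit([d],'mid',[598,222,70],0.02,90,np.radians(5),True,True))
d=snap('scene'); print(fit([d],'mid',[598,222,70],0,90,np.radians(5),False,True));print(fit([d],'small',[545,-213,90],np.radians(32),110,0,True))
E
```

```text
t: 24.05
eef_pos: [597.1, 222.0, 89.6]
ee_rot: [-0.139, 3.138, -0.0]
wrist_force: [-1.4, 0.5, 0.8]
gripper_width: 94.0
grip_force: 0.0
t: 25.05
eef_pos: [613.8, 33.1, 229.6]
ee_rot: [0.138, -3.138, -0.001]
wrist_force: [-0.5, -0.5, -0.0]
gripper_width: 93.9
grip_force: 0.0
[613.7249751   33.77631787 229.55621503] [-0.04190216  0.67733606  0.14666366]
(np.float64(0.177), [598.8, 222.5, 24.3], [5.1], 0.33) (np.float64(0.114), [598.9, 222.7, 20.4], [5.1, -0.1, 0.1], 0.29)
(np.float64(0.335), [597.0, 222.2, 24.4], [5.1], 0.59)
(np.float64(0.434), [578.9, -216.2, 37.4], [-5.5, -32.3, -0.2], 0.74)
```

View pics/w6.png

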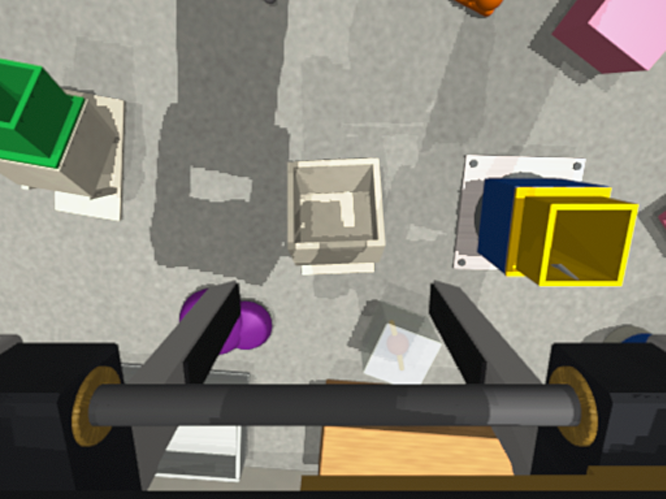

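The picture shows yellow nested in blue at (560,230) with its collar flat on the rim, and the mid cradle empty at (335,210). Green is at (30,115). On to green.

```bash
python3 -m jog '[0.045,-0.119,0,0,0.045,-0.119,0,0,0.045,-0.119,0,0,0.045,-0.119,0,0,0,0,0,0.045,0,0,0,0.044,0,0,0,0,0,0,0,0]'
python3 - <<'E'
from h import *
d=snap('wrist')
s=bot.read_state();print(s['eef_pos'],R.from_rotvec(s['ee_rot']).as_matrix()[:,1])
L=np.radians(32);print(fit([d],'small',[545,-213,90],L,110,np.radians(-5),True,True),fit([d],'small',[545,-213,90],L,110,np.radians(-5),False,True))
E
```

```text
t: 26.15
eef_pos: [546.8, -207.0, 229.6]
ee_rot: [0.136, 3.139, 0.0]
wrist_force: [0.1, -0.3, -0.2]
gripper_width: 94.2
grip_force: 0.0
[ 546.71863988 -207.20622594  229.64562799] [ 8.71272601e-02  9.96197190e-01 -7.68026672e-06]
(np.float64(0.119), [576.8, -215.9, 35.4], [-5.1, -31.9, 0.1], 0.22) (np.float64(0.12), [576.9, -215.9, 35.5], [-5.1], 0.22)
```

```bash
python3 -m jog '[0.023,-0.012,0,0,0,0,0.06,0,0,0,0.06,0,0,0,0.06,0,0,0,0.06,0,0,0,0.0345,0,0,0,0,0,0,0,0,0]' 1; python3 -m jog '[0,0,0,0,0,0,0,0,0,0,0,0,0,0,0,0,0,0,0,0,0,0,0,0,0,0,0,0,0,0,0,0]' -1 30;  python3 -m jog '[0.016,0,-0.0256,0,0.016,0,-0.0256,0,0.016,0,-0.0256,0,0.016,0,-0.0256,0,0.016,0,-0.0256,0,0.016,0,-0.0256,0,0,0,-0.03,0,0,0,-0.03,0]'
python3 - <<'E'
from h import *
d=snap('wrist');e=bot.read_state()['eef_pos']
print(e,fit([d],'small',e+[12,0,-30],np.radians(32),120,np.radians(-5),True,True))
E
```

```text
t: 27.2
eef_pos: [535.1, -213.5, 93.7]
ee_rot: [0.141, 3.137, -0.002]
wrist_force: [0.1, 0.0, 0.2]
gripper_width: 94.0
grip_force: 0.0
t: 28.2
eef_pos: [534.4, -212.9, 92.4]
ee_rot: [-0.141, -3.138, -0.0]
wrist_force: [-0.9, 0.7, 0.1]
gripper_width: 51.6
grip_force: 30.0
t: 29.2
eef_pos: [486.8, -208.8, 200.4]
ee_rot: [0.141, 3.138, -0.0]
wrist_force: [0.3, -0.1, -1.2]
gripper_width: 51.9
grip_force: 30.0
[ 487.92703411 -209.48809277  202.70759358] (np.float64(0.155), [529.0, -212.3, 143.6], [-5.1, -31.9, 0.1], 0.22)
```

```bash
python3 -m jog '[0.075,0,0,0,0.075,0,0,0,0,0,0.06,0,0,0,0.06,0,0,0,0.06,0,0,0,0.054,0,0,0,0,0,0,0,0,0]' - 15; python3 -m jog '[0,0,0,0,0,0,0,0,0,0,0,0,-0.06,0,0,0,0.06,0,0,0,-0.06,0,0,0,0.06,0,0,0,0,0,0,0]' - 3
cat > t2.py <<'E'
from h import *
d=snap('wrist'); s=bot.read_state(); e=s['eef_pos']
for l in(0,.5): print(e.round(1),fit([d],'small',e+[0,0,-30],l,90,np.radians(-5),True,True),fit([d],'small',e+[0,0,-30],l,90,np.radians(-5),False,True),s['wrist_force'].round(1))
E
python3 t2.py
```

```text
t: 30.25
eef_pos: [412.7, -202.5, 83.3]
ee_rot: [0.14, 3.137, -0.002]
wrist_force: [0.0, -0.0, -1.1]
gripper_width: 51.8
grip_force: 15.0
t: 31.25
eef_pos: [411.0, -201.4, 81.6]
ee_rot: [-0.142, -3.137, -0.001]
wrist_force: [1.0, -0.5, -1.8]
gripper_width: 51.9
grip_force: 3.0
[ 411.9 -202.    82.2] (np.float64(0.134), [444.5, -204.1, 18.4], [-5.2, -24.8, 0.1], 0.15) (np.float64(5.076), [420.3, -202.1, 16.0], [-5.9], 1.77) [ 0.9 -0.  -1. ]
[ 411.9 -202.    82.2] (np.float64(0.134), [444.5, -204.1, 18.4], [-5.2, -24.8, 0.1], 0.15) (np.float64(0.395), [448.5, -204.6, 20.7], [-5.1], 0.57) [ 0.9 -0.  -1. ]
```

```bash
python3 -m jog '[0.04,0,-0.02,0,-0.1,0,0,0,0.1,0,0,0,-0.1,0,0,0,0.1,0,0,0,-0.1,0,0,0,0.1,0,0,0,0,0,0,0]' - 3;python3 t2.py
```

```text
t: 32.3
eef_pos: [390.4, -199.1, 90.6]
ee_rot: [-0.142, -3.135, -0.004]
wrist_force: [0.4, -0.3, -1.4]
gripper_width: 51.8
grip_force: 3.0
[ 392.  -200.1   91.9] (np.float64(0.108), [400.0, -199.5, 9.3], [-5.2, -5.9, 0.2], 0.2) (np.float64(0.465), [392.1, -199.0, 10.2], [-5.2], 0.74) [ 0.6  0.2 -0.7]
[ 392.  -200.1   91.9] (np.float64(0.108), [400.0, -199.5, 9.3], [-5.2, -5.9, 0.2], 0.2) (np.float64(3.315), [423.7, -201.7, 25.4], [-5.0], 1.88) [ 0.6  0.2 -0.7]
```

```bash
python3 -m jog '[0,0,0.006,0,0,0,0.006,0,0,0,0.007,0,0,0,0,0,0,0,0,0,0,0,0,0,0,0,0,0,0,0,0,0]' - 3; python3 -m jog '[0,0,0,0,0,0,0,0,0,0,0,0,0,0,0,0,0,0,0,0,0,0,0,0,0,0,0,0,0,0,0,0]' 0.5; python3 t2.py
```

```text
t: 33.35
eef_pos: [392.4, -200.5, 83.2]
ee_rot: [0.141, 3.138, -0.001]
wrist_force: [1.4, 0.4, 4.5]
gripper_width: 52.1
grip_force: 3.0
t: 34.35
eef_pos: [392.0, -200.2, 82.7]
ee_rot: [0.141, 3.138, -0.0]
wrist_force: [0.0, 0.4, -0.3]
gripper_width: 70.7
grip_force: 0.0
[ 392.  -200.2   82.7] (np.float64(0.075), [402.6, -201.3, 0.4], [-5.1, -0.0, 0.1], 0.19) (np.float64(0.076), [402.6, -201.3, 0.4], [-5.1], 0.19) [-0.  -0.7 -0.1]
[ 392.  -200.2   82.7] (np.float64(0.075), [402.6, -201.3, 0.4], [-5.1, -0.0, 0.1], 0.19) (np.float64(5.44), [429.4, -204.0, 21.8], [-6.0], 2.2) [-0.  -0.7 -0.1]
```

```bash
python3 -m jog '[-0.021,0,0,0,0,0,0.016,0,0,0,0.0155,0,0,0,0,0,0,0,0,0,0,0,0,0,0,0,0,0,0,0,0,0]'; python3 -m jog '[0,0,0,0,0,0,0,0,0,0,0,0,0,0,0,0,0,0,0,0,0,0,0,0,0,0,0,0,0,0,0,0]' -1 45; python3 t2.py
```

```text
t: 35.4
eef_pos: [402.6, -201.2, 67.1]
ee_rot: [0.141, 3.138, -0.0]
wrist_force: [-0.9, 0.3, -0.5]
gripper_width: 70.7
grip_force: 0.0
t: 36.4
eef_pos: [402.5, -201.1, 66.9]
ee_rot: [0.141, 3.138, -0.0]
wrist_force: [-0.6, -0.7, 0.2]
gripper_width: 51.8
grip_force: 45.0
[ 402.5 -201.1   66.9] (np.float64(0.078), [402.7, -201.3, 0.5], [-5.1, -0.1, -0.2], 0.19) (np.float64(0.079), [402.6, -201.1, 0.5], [-5.1], 0.19) [-0.3 -0.8 -0.6]
[ 402.5 -201.1   66.9] (np.float64(0.078), [402.7, -201.3, 0.5], [-5.1, -0.1, -0.2], 0.19) (np.float64(5.043), [429.9, -203.7, 21.7], [-5.7], 2.13) [-0.3 -0.8 -0.6]
```

```bash
python3 -m jog '[0,0,-0.0925,0,0,0,-0.0925,0,0,0,-0.0925,0,0,0,-0.0925,0,0,0,0,0,-0.0395,0.1,0,0,-0.0395,0.11,0,0,-0.0395,0.11,0,0]'; python3 -m jog '[-0.0395,0.11,0,0,-0.0395,0.11,0,0,-0.0395,0.11,0,0,-0.0395,0.11,0,0,-0.0395,0.11,0,0,0,0,0,-0.045,0,0,0,-0.044,0,0,0,0]'
python3 - <<'E'
from h import *
d=snap('wrist'); s=bot.read_state(); e=s['eef_pos']; save(d,'w7.png',None,1.3); y=np.radians(5)
print(e.round(1),R.from_rotvec(s['ee_rot']).as_matrix()[:,1].round(4),s['wrist_force'].round(1))
print(fit([d],'small',e+[0,0,-30],0,90,y,True,True),fit([d],'mid',[599,222.5,80],0,90,y,True,True),fit([d],'mid',[599,222.5,80],0,90,y,False,True))
E
```

```text
t: 37.45
eef_pos: [475.3, -45.1, 249.8]
ee_rot: [-0.142, -3.136, -0.001]
wrist_force: [1.2, -0.7, -1.7]
gripper_width: 52.0
grip_force: 45.0
t: 38.45
eef_pos: [597.7, 218.1, 249.4]
ee_rot: [0.137, -3.135, 0.001]
wrist_force: [-0.3, -0.5, -1.3]
gripper_width: 52.2
grip_force: 45.0
[597.9 217.9 249.9] [-8.680e-02  9.962e-01 -2.000e-04] [-0.3 -1.5 -1.4]
(np.float64(0.082), [597.7, 217.8, 182.9], [5.1, 0.1, -0.2], 0.2) (np.float64(0.394), [587.8, 221.7, 22.0], [5.3, 6.7, 0.3], 0.65) (np.float64(0.221), [598.8, 222.6, 20.7], [5.1], 0.34)
```

View pics/w7.png

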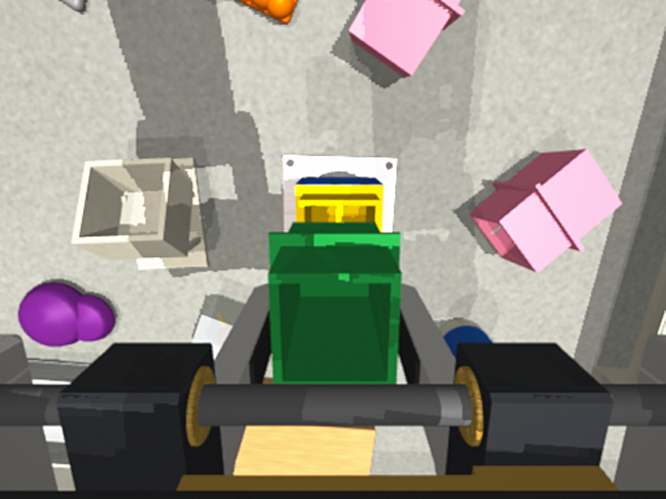

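Green hangs upright at (335,310), straight above yellow at (340,210). A 5 mm correction, then down.

```bash
python3 -m jog '[-0.003,0.0094,0,0,0,0,0,0,0,0,0.05,0,0,0,0.04,0,0,0,0.02,0,0,0,0.016,0,0,0,0.016,0,0,0,0,0]'; python3 -c "
from h import *
s=bot.read_state();print(s['eef_pos'],s['wrist_force'],s['torque'])"
```

```text
t: 39.5
eef_pos: [599.6, 222.8, 180.5]
ee_rot: [0.139, -3.138, 0.0]
wrist_force: [0.3, -0.1, -0.1]
gripper_width: 52.0
grip_force: 45.0
[599.61321318 222.80163637 180.4564929 ] [ 0.30374692 -0.11351468 -0.05958982] [ 0.05575242 -0.0217369  -0.02605236]
```

```bash
python3 -m jog '[0,0,0.01,0,0,0,0.01,0,0,0,0.01,0,0,0,0.01,0,0,0,0.01,0,0,0,0,0,0,0,0,0,0,0,0,0]'; python3 -m jog '[0,0,0.01,0,0,0,0.01,0,0,0,0.008,0,0,0,0.006,0,0,0,0.004,0,0,0,0,0,0,0,0,0,0,0,0,0]'
```

```text
t: 40.5
eef_pos: [599.4, 222.8, 155.0]
ee_rot: [0.139, -3.137, 0.0]
wrist_force: [-0.2, 0.7, -4.6]
gripper_width: 51.6
grip_force: 45.0
t: 41.5
eef_pos: [600.3, 223.0, 137.6]
ee_rot: [-0.139, 3.137, 0.0]
wrist_force: [-1.6, 0.4, 4.6]
gripper_width: 51.9
grip_force: 45.0
```

```bash
python3 -m jog '[0,0,0.003,0,0,0,0.003,0,0,0,0.002,0,0,0,0.001,0,0,0,0,0,0,0,0,0,0,0,0,0,0,0,0,0]';python3 -m jog '[0,0,0.002,0,0,0,0.002,0,0,0,0,0,0,0,0,0,0,0,0,0,0,0,0,0,0,0,0,0,0,0,0,0]'
```

```text
t: 42.5
eef_pos: [600.4, 222.9, 134.9]
ee_rot: [-0.139, 3.137, 0.001]
wrist_force: [-6.1, -3.2, 12.5]
gripper_width: 52.0
grip_force: 45.0
t: 43.5
eef_pos: [600.5, 222.9, 134.8]
ee_rot: [-0.139, 3.138, 0.0]
wrist_force: [-11.2, -2.5, 21.1]
gripper_width: 51.7
grip_force: 45.0
```

```bash
python3 -m jog '[0,0,-0.006,0,0,0,0,0,0,0,0,0,0,0,0,0,0,0,0,0,0,0,0,0,0,0,0,0,0,0,0,0]' 1; python3 -m jog '[0,0,-0.08,0,0,0,-0.08,0,0,0,-0.04,0,0,-0.08,0,0,0,-0.1,0,0,0,-0.1,0,0,0,0,0,0,0,0,0,0]'
python3 - <<'E'
from h import *
d=snap('wrist'); s=bot.read_state(); e=s['eef_pos']; y=np.radians(5)
print(e.round(1),s['gripper_width'])
print(fit([d],'small',[599,222,120],0,90,y,True,True),fit([d],'mid',[599,222.5,80],0,90,y,False,True))
d=snap('scene');save(d,'s8.png',(150,60,450,340),2); print(fit([d],'small',[599,222,120],0,90,y,True,True))
E
```

```text
t: 44.5
eef_pos: [599.9, 222.8, 133.5]
ee_rot: [-0.139, 3.138, 0.0]
wrist_force: [-1.0, -0.0, 0.2]
gripper_width: 94.4
grip_force: 0.0
t: 45.5
eef_pos: [611.9, 83.7, 232.8]
ee_rot: [0.138, -3.138, -0.001]
wrist_force: [0.5, 0.0, 0.4]
gripper_width: 94.1
grip_force: 0.0
[611.9  84.2 232.9] 94.10623922666088
(np.float64(0.171), [600.2, 223.0, 72.3], [5.1, 0.1, 0.0], 0.27) (np.float64(0.118), [598.9, 222.5, 24.2], [5.1], 0.23)
(np.float64(1.096), [603.8, 233.1, 65.8], [96.2, -549.9, 184.6], 1.48)
```

View pics/s8.png

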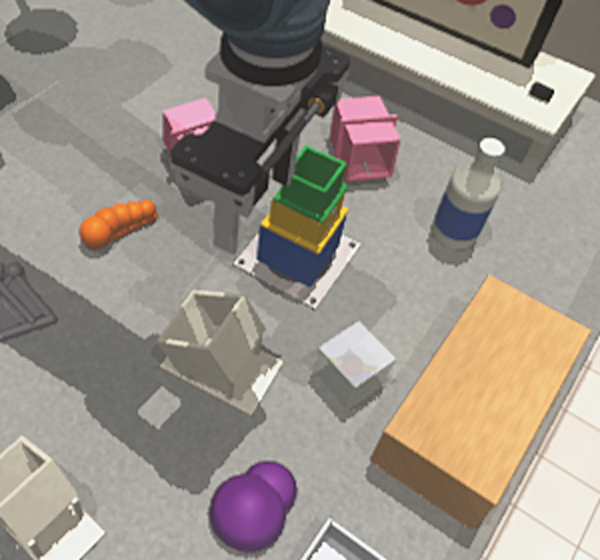

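The scene crop shows the stack (green, yellow, blue) at (305,220) with even collars, the cradles empty, and the models apparently where they were. One check of rim heights settles the 4 mm ambiguity in the fit.

```bash
python3 - <<'E'
from h import *
d=snap('wrist')
for k in('small','mid'):
    W=d['W'][mask(d,k)]; W=W[np.linalg.norm(W[:,:2]-[599,222.5],axis=1)<60]; h,b=np.histogram(W[:,2],np.arange(60,180,1)); print(k,[(int(b[i]),int(h[i])) for i in range(len(h)) if h[i]>60])
E
```

```text
small [(123, 261), (124, 401), (125, 175), (126, 69), (131, 98), (134, 81), (135, 78), (136, 70), (137, 73), (139, 73), (140, 99), (141, 71), (142, 68), (144, 94), (145, 106), (147, 75), (148, 72), (149, 104), (150, 98), (151, 67), (152, 85), (153, 102), (154, 99), (155, 89), (156, 79), (157, 102), (158, 101), (159, 99), (160, 90), (161, 108), (162, 123), (163, 350), (164, 532), (165, 109)]
mid [(78, 221), (79, 386), (80, 132)]
```

```bash
python3 -c "
from plant import job_done
print(job_done())"
```

```text
the job is handed in; nothing more can be done
None
```

Job handed in at about 46 s: yellow is nested in blue and green in yellow, both collars measured flush on the rims below, and the gripper is open and clear of the stack.

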